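Set the eccentric guide of a vial track

TASK

The vial track has been left set too narrow for the amber vial that stands at its mouth. Turn the eccentric's bar handle until the handle lies parallel to the fence, so that the vial has about 5 mm of play between disc and fence, and only then slide the vial upright along the plate through the gap, right up to the end stop. Leave it standing there, with the eccentric still set.

Things in the scene. Friction and masses are not known exactly. Their poses are not given: they have to be found in the camera images.
- vial_track: Aluminium vial track, plate 124 (x) x 210 (y) x 10 mm. Origin: centre of underside, on the bench. Vials travel along +y. Fence along the +x edge: inner face x = +46 mm, top 30 mm above bench. End stop at the +y end: inner face y = +95 mm, top 28 mm; a vial touching it has y = +78 mm. Eccentric's axis: x = -16.5, y = 0. Set gap: middle x = +27 mm, narrowest at y = -14 mm.
- cam (a joint): Angle of the eccentric about its upright axis, rad. 0: bar handle parallel to the fence (right setting). Grows clockwise seen from above; starts at -1.3 to -0.75, so turn it clockwise 43 to 75 degrees. Gap from disc (48 mm diameter, 14 mm off-centre, top 30 mm above bench) to fence = 38.5 + 14 sin(angle) mm. Stops at -1.5 and 1.2. Stays where left; takes 0.2 N m.
- cam_handle (a point): Point on the eccentric's axis inside its black bar handle, 53 mm above the bench, a good grip height. Bar 12 mm thick, 48 mm long plus a narrower nose at one end, from 31 to 59 mm above the bench, centred on the axis. y runs along the bar to the nose, x across it, z up. At joint angle 0 these axes are parallel to the track's and the nose points to the end stop.
- vial: Amber glass vial with black screw cap, 33 mm diameter, 74 mm high, about 45 g; origin at the centre of its underside, z up. Stands on the plate (underside 10 mm above bench) by the fence, 60 to 75 mm from the eccentric's axis on the track's -y side. Fence and disc end 30 mm above the bench, so it can be gripped above them, fingers fore and aft along the lane.
Mind the look-alikes: they are no part of the job. There is more than one size of the vial; the job needs the middle-sized.

How it is judged:
By the outcome, as a careful person would: the job done as asked, in the order asked, and still so for the second after the job is handed in, with the robot touching nothing.
It also fails if it takes over 42 s, if anything falls off the work surface, if the arm or the gripper's body presses on something with over 40 N, if the wrist force passes 120 N, or if a joint passes its speed limit or range.

ROBOT

A 7-joint arm with a two-finger parallel gripper is mounted at the origin on a cart in front of the work surface, level with it; the furniture and walls round the work are solid. World frame = base frame: x ahead of the robot, y to its left, z up, the work surface at z = 0. Lengths are in m, angles in rad, forces in N, time in s.
With the tool pointing down it reaches from about 0.425 to 1.025 m from the base axis. Payload 3.6 kg.
Tool frame: the origin (TCP) lies at the very end of the fingers, on their centre line; the grasp point (between the pads) lies 19 mm behind it; z points along the fingers, y is the line along which they close (so a half turn about z gives the same grasp; the last joint's range is limited). The gripper opens to 85 mm and grips with 20 to 120 N. Pads are 22 mm wide; open, the fingers measure 114 mm over their backs; the gripper's body (76 mm by 85 mm) begins 54 mm behind the grasp point. The pads swing forward as they close: fully open they stand 13 mm farther back than shut.
Start: joints at [1.044, 0.591, 0.048, 1.609, -0.033, 0.943, -0.034], TCP at [0.304, -0.658, 0.231] pointing down, gripper open.
Joint ranges: [-2.69, 2.69], [-0.47, 2.24], [-1.27, 1.36], [0.19, 2.51], [-1.53, 4.68], [0.08, 2.07], [-3.09, 3.09]. Speed limits (rad/s): [2.57, 2.57, 3.14, 3.14, 3.14, 3.14, 3.14].

INTERFACE

Orientations are given as a unit quaternion [w, x, y, z].
In Python, from plant import env gives the robot as it stands. Calls block until the motion is done:
- env.goto(position, orientation): joint-space move of the TCP to a pose.
- env.line_to(position, rotation=None, feed=0.15): straight line of the TCP; rotation=None keeps the orientation; feed is the mean speed in m/s.
- env.goto_joints(angles): joint-space move.
- env.set_gripper(opening, f_grip=None): finger opening in m; f_grip is the grip in N (None keeps the last); returns when the fingers have stopped.
- env.pause(seconds).
- env.solve_ik(position, orientation): joint angles nearest the present ones, or None.
- env.observe(): the state.
- env.read_camera(name): name is "scene" or "top"; returns (picture, depth): 384x512x3 uint8, blue, green, red; 384x512 float32, m along the optical axis (not along the pixel's ray), 0 where there is no reading.
- env.camera_info(name): a dict with "K" (3x3 intrinsics, pixels), "R" (3x3) and "t" (3): a world point X has camera coordinates R X + t. Camera axes: x right, y down, z forward; pixel columns grow to the right and rows downward; lengths in m; the calibration is good to about 2 mm. A picture is of the moment at which its call begins. camera_info takes no time and is no camera call.
A pose or a line that the arm cannot do raises env.Unreachable and nothing moves.
- env.job_done(): hands the job in; it is judged then, once.
The state is a dict: "time": time; "q": joint angles; "qd": joint speeds; "joint_efforts": joint torques, N m; "ee_pos": TCP position; "tcp_rot": TCP orientation; "ft_force": force on the tool from outside, world axes, zero at the start; "torque": the same for the moment, N m; "finger_gap": finger opening in m; "grasp_force": force on a finger pad.
Only numpy, scipy, OpenCV 4.12 (cv2) and the standard library are available. Lean on these libraries where they do the work, as an engineer would, in place of code of your own. Each camera call takes 0.05 s, during which the arm holds its last target. There are 200 camera calls.

## Working session

There is one attempt and no reset: what is moved stays moved. The work goes in short steps, each a Python script; the robot and the scene stay as the last script left them, time stands still between calls to the robot, and variables do not carry over. Pictures are saved under pics/ and viewed, at most 10 in all, crops included, and the job is handed in when it is done.

```bash
mkdir -p pics; ls; python3 - <<'E'
from plant import env
import cv2,numpy as np
for n in("top","scene"):
    p,d=env.read_camera(n); np.savez(f"pics/{n}0.npz",p=p,d=d); cv2.imwrite(f"pics/{n}0.png",p)
    i=env.camera_info(n); print(n,np.round(i["K"],1).tolist(),np.round(i["R"],3).tolist(),np.round(i["t"],3).tolist())
o=env.observe();print(o["time"],o["tcp_rot"],o["finger_gap"])
E
```

```text
pics
top [[391.3, 0.0, 257.3], [0.0, 391.3, 192.3], [0.0, 0.0, 1.0]] [[-0.0, -1.0, -0.003], [-0.99, 0.0, -0.145], [0.145, 0.003, -0.989]] [-0.372, 0.52, 0.844]
scene [[480.9, 0.0, 250.5], [0.0, 480.9, 185.2], [0.0, 0.0, 1.0]] [[0.708, -0.707, -0.004], [-0.292, -0.287, -0.912], [0.643, 0.647, -0.409]] [-0.637, 0.091, 0.789]
0.1 [-1.01527105e-03  9.76668552e-01  2.14749698e-01 -2.75725228e-04] 0.08550409151288868
```

View pics/top0.png

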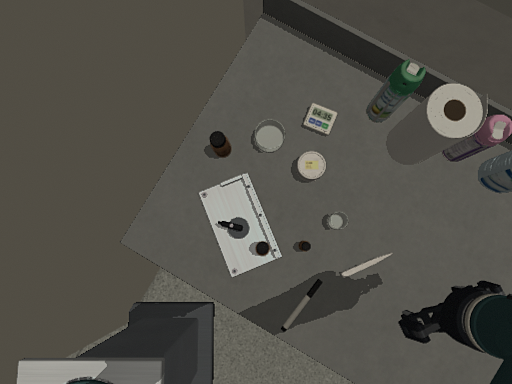

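View pics/scene0.png

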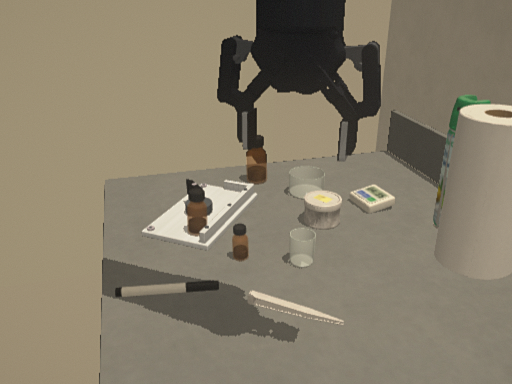

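The amber vials that could be taken for the target are, in the top view: large (220,145), middle (262,249) on the plate, and small (304,246). I choose the one at (262,249), which is on the plate at the mouth. The black bar is at (230,225) with its nose to the left, and the end stop is at about (235,182).

```bash
cat > h.py <<'E'
import cv2,numpy as np
from plant import env
def cloud(n,d):
    i=env.camera_info(n);K,R,t=map(np.array,(i["K"],i["R"],i["t"]))
    v,u=np.mgrid[:384,:512]
    return (np.stack([(u-K[0,2])/K[0,0]*d,(v-K[1,2])/K[1,1]*d,d],-1)-t)@R
def ray(n,uv,z):
    i=env.camera_info(n);K,R,t=map(np.array,(i["K"],i["R"],i["t"]))
    uv=np.atleast_2d(uv).astype(float); r=np.c_[(uv-K[:2,2])/[K[0,0],K[1,1]],np.ones(len(uv))]@R
    C=-R.T@t; return (C+r*((z-C[2])/r[:,2])[:,None])[:,:2]
E
python3 - <<'E'
from h import *
f=np.load("pics/top0.npz");p,d=f["p"],f["d"];X=cloud("top",d)
big=cv2.resize(p[165:285,185:325],None,fx=5,fy=5,interpolation=cv2.INTER_CUBIC)
cv2.imwrite("pics/crop0.png",cv2.convertScaleAbs(big,alpha=1.5))
m=(p.min(2)>95).astype(np.uint8);m[:165]=0;m[285:]=0;m[:,:190]=0;m[:,290:]=0
n,l,s,c=cv2.connectedComponentsWithStats(m);k=1+s[1:,4].argmax();print("comp",s[k])
uv=np.argwhere(l==k)[:,::-1]
r=cv2.minAreaRect((ray("top",uv,.01)*1000).astype(np.float32));print("rect",r,cv2.boxPoints(r))
roi=np.zeros(d.shape,bool);roi[170:280,195:285]=1
Z=X[...,2];v,u=np.mgrid[:384,:512]
print("plate z",np.median(Z[l==k]))
for nm,lo,hi,b in(("handle",.048,.066,u<250),("cap",.074,.095,u>245),("fence",.024,.036,u>0)):
    q=roi&(Z>lo)&(Z<hi)&b;Q=X[q];print(nm,q.sum(),Q.mean(0) if len(Q) else 0,np.median(Z[q]))
    print(cv2.minAreaRect((Q[:,:2]*1000).astype(np.float32)), np.argwhere(q).mean(0)[::-1])
E
```

```text
comp [ 199  173   83  104 4251]
rect ((452.54046630859375, -330.48297119140625), (211.86468505859375, 123.90711975097656), 22.281919479370117) [[ 331.0276  -313.32126]
 [ 378.00873 -427.97617]
 [ 574.05334 -347.64468]
 [ 527.0722  -232.98978]]
plate z 0.010524439635028329
handle 130 [ 0.44488089 -0.31430829  0.05875745] 0.059004215218961556
((445.3786315917969, -312.916748046875), (53.66362380981445, 11.884705543518066), 76.28933715820312) [230.56153846 225.22307692]
cap 119 [ 0.39683389 -0.3831977   0.08324023] 0.08310631275945941
((396.8898620605469, -383.3200988769531), (22.80309295654297, 23.069442749023438), 0.10096749663352966) [262.45378151 247.5210084 ]
fence 752 [ 0.46679762 -0.35486657  0.02994436] 0.029928317193881837
((456.4365234375, -341.8807373046875), (204.4254913330078, 87.82364654541016), 22.113197326660156) [249.625      216.44946809]
```

View pics/crop0.png

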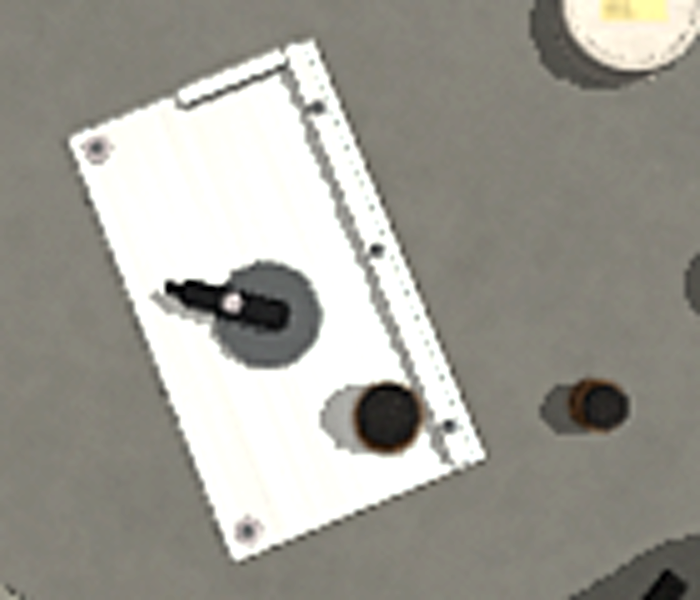

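The crop confirms the middle vial at (388,415), the bar with its screw at (232,302) and its nose pointing left, the fence on the right and the end stop at the top. I'll refine the axis and check IK next.

```bash
cat >> h.py <<'E'
def quat(deg):  # tool down, tool y (closing line) at heading deg
    a=np.deg2rad(deg);b=(a+np.pi/2)/2   # x-tool heading = a+90
    return np.array([0,np.cos(b),np.sin(b),0])
E
python3 - <<'E'
from h import *
from scipy.spatial.transform import Rotation as Ro
q=quat(30);M=Ro.from_quat(q[[1,2,3,0]]).as_matrix();print(M[:,1],M[:,2])
f=np.load("pics/top0.npz");p,d=f["p"],f["d"];X=cloud("top",d)
c=np.array([.45254,-.33048]);a=np.deg2rad(22.28);ey=np.array([np.cos(a),np.sin(a)]);ex=np.array([ey[1],-ey[0]])
T=np.stack([(X[...,:2]-c)@ex,(X[...,:2]-c)@ey],-1)*1000;Z=X[...,2]
q=(Z>.026)&(Z<.034)&(np.abs(T[...,1])<75)&(T[...,0]>35)&(T[...,0]<70)
t=T[q]
for lo in range(-45,76,30):
    s=t[np.abs(t[:,1]-lo)<12,0]; print("fence",lo,np.percentile(s,[2,98]))
q=(Z>.024)&(Z<.034)&(T[...,1]>85)&(T[...,0]<40)&(T[...,0]>-40);print("stop",np.percentile(T[q][:,1],[2,98]))
disc=(Z>.026)&(Z<.034)&(T[...,0]<20)&(T[...,1]<50);print("disc",cv2.minEnclosingCircle(T[disc].astype(np.float32)))
h=(Z>.05)&(Z<.066)&(np.hypot(*(T-[-16,0]).transpose(2,0,1))<45)
H=T[h];m=H.mean(0);w=np.linalg.svd(H-m)[2][0];print("handle",m,w,np.degrees(np.arctan2(-w[0],w[1])))
s=(H-m)@w;print("ext",s.min(),s.max())
print("screw",(ray("top",[231.0,225.0],.059)-c)@np.c_[ex,ey]*1000)
for nm,pos,hs in(("handle",(.445,-.3155),(-13.7,-40,-67.7)),("vial",(.397,-.383),(22.3,-157.7)),("end",(.535,-.326),(22.3,-157.7))):
    for hd in hs:
        r=env.solve_ik([*pos,.05],quat(hd));print(nm,hd,None if r is None else np.round(r,2))
E
```

```text
[0.8660254 0.5       0.       ] [ 0.  0. -1.]
fence -45 [46.15322477 55.67102778]
fence -15 [46.1262543  55.60731353]
fence 15 [46.20176105 55.48563601]
fence 45 [46.22872611 55.47331522]
fence 75 [46.14593349 55.54629374]
stop [ 93.35535748 381.95005051]
disc ((-285.5953674316406, -54.002567291259766), 307.1819763183594)
handle [-17.86818814  -0.95606572] [ 0.81112041 -0.5848792 ] -125.79445648140232
ext -28.300384369302357 25.362602260749483
screw [[-16.78688349  -0.89724141]]
handle -13.7 [ 0.61  0.65 -0.1   2.12  0.17  0.38  0.13]
handle -40 [ 0.56  0.65 -0.04  2.12  0.06  0.37 -0.22]
handle -67.7 [ 0.51  0.65  0.03  2.13 -0.06  0.37 -0.59]
vial 22.3 [ 0.85  0.66 -0.23  2.1   0.36  0.41  0.73]
vial -157.7 [ 0.47  0.68  0.3   2.12 -0.49  0.41 -1.59]
end 22.3 [ 0.63  0.72 -0.23  1.93  0.3   0.52  0.59]
end -157.7 [ 0.23  0.74  0.37  1.95 -0.5   0.53 -1.81]
```

```bash
cat >> h.py <<'E'
a=np.deg2rad(22.28);ey=np.array([np.cos(a),np.sin(a)]);ex=np.array([ey[1],-ey[0]])
C=np.array([.45254,-.33048])-.0009*ey
def W(x,y,z): return [*(C+ex*x/1000+ey*y/1000),z/1000]
def rep(s):
    o=env.observe();print(s,round(o["time"],2),"tcp",np.round(np.array(o["ee_pos"])*1000,1),"F",np.round(o["ft_force"],1),"M",np.round(o["torque"],2),"gap",round(o["finger_gap"]*1000,1),"gf",np.round(o["grasp_force"],1));return o
E
python3 - <<'E'
from h import *
h0=22.28+54.2-90
env.set_gripper(.045,50)
env.goto(W(-16.5,0,130),quat(h0)); rep("above")
env.line_to(W(-16.5,0,36)); rep("down")
env.set_gripper(0,50); rep("grip")
n=5
for k in range(1,n+1):
    env.line_to(W(-16.5,0,36),quat(h0-54.2*k/n)); rep(k)
p,d=env.read_camera("scene");cv2.imwrite("pics/s1.png",p[150:280,120:300].repeat(4,0).repeat(4,1))
E
```

```text
above 2.01 tcp [ 445.5 -317.7  130.4] F [-0.4  0.6  0.4] M [-0.11  0.05  0.01] gap 45.2 gf 0.0
down 2.78 tcp [ 445.8 -316.2   36.4] F [-0.1 -0.1 -0. ] M [ 0.04 -0.01  0.01] gap 45.0 gf 0.0
grip 3.18 tcp [ 444.6 -315.7   37. ] F [-1.9  0.4  5.3] M [0.17 0.46 0.01] gap 11.1 gf 50.2
1 3.52 tcp [ 444.5 -315.6   37. ] F [-2.4  0.4  5.4] M [ 0.1   0.45 -0.18] gap 10.7 gf 50.2
2 3.87 tcp [ 444.4 -315.5   37. ] F [-2.4 -0.2  5.3] M [ 0.15  0.52 -0.19] gap 11.2 gf 50.3
3 4.21 tcp [ 444.2 -315.4   37. ] F [-2.5  0.9  5.5] M [ 0.2   0.5  -0.21] gap 11.1 gf 50.3
4 4.55 tcp [ 444.1 -315.3   37. ] F [-2.1  1.3  6.2] M [ 0.21  0.59 -0.21] gap 10.8 gf 50.4
5 4.89 tcp [ 444.1 -315.2   37. ] F [-3.2  0.9  6.3] M [ 0.15  0.61 -0.18] gap 10.9 gf 50.4
```

```bash
python3 - <<'E'
from h import *
env.set_gripper(.045); rep("rel")
env.line_to(W(-16.5,0,120),feed=.2)
env.goto([.40,-.53,.22],quat(22.28)); rep("clear")
p,d=env.read_camera("top");X=cloud("top",d)
T=np.stack([(X[...,:2]-C)@ex,(X[...,:2]-C)@ey],-1)*1000;Z=X[...,2]
H=T[(Z>.05)&(Z<.066)&(np.hypot(*(T-[-16,0]).transpose(2,0,1))<45)];m=H.mean(0);w=np.linalg.svd(H-m)[2][0];print("handle",len(H),m,np.degrees(np.arctan2(-w[0],w[1])))
print(cv2.minAreaRect(H.astype(np.float32)))
V=T[(Z>.074)&(Z<.095)&(np.hypot(*(T-[27,-71]).transpose(2,0,1))<25)];print("cap",len(V),V.mean(0),(V.min(0)+V.max(0))/2)
cv2.imwrite("pics/crop1.png",cv2.resize(p[165:285,185:325],None,fx=5,fy=5,interpolation=cv2.INTER_CUBIC))
E
```

```text
rel 5.37 tcp [ 445.8 -315.6   36. ] F [0.9 0.3 0.4] M [ 0.02  0.05 -0.02] gap 45.2 gf 0.0
clear 7.32 tcp [ 400.2 -528.6  218.6] F [-0.4  1.1  0.4] M [ 0.08  0.01 -0.03] gap 45.0 gf 0.0
handle 130 [-16.42053195   0.829915  ] 179.15366117205303
((-16.54078483581543, 2.6941394805908203), (54.39754867553711, 12.057600975036621), 89.04338073730469)
cap 119 [ 27.10756019 -70.6717915 ] [ 26.97881024 -70.59821778]
```

View pics/crop1.png

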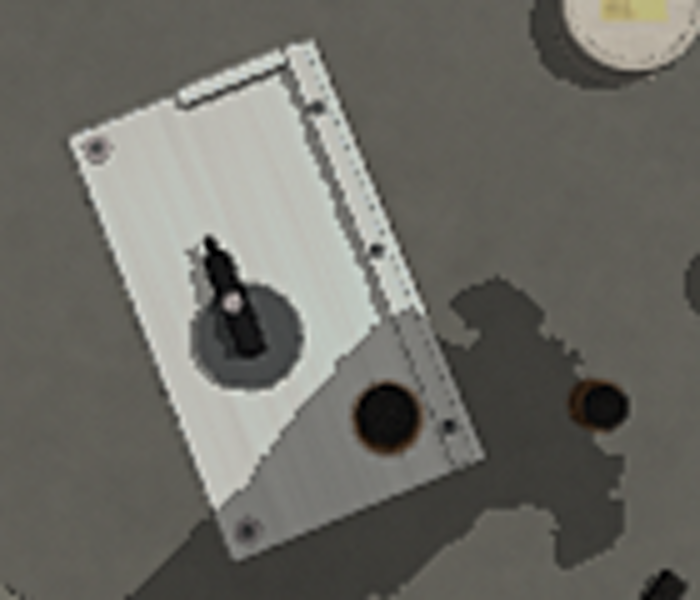

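The bar now lies parallel to the fence (within 1°), with its nose at (210,242). The vial is undisturbed at (388,415).

```bash
python3 - <<'E'
from h import *
env.set_gripper(.070,20)
env.goto(W(27,-70.6,140),quat(22.28)); rep("above")
env.line_to(W(27,-70.6,35.5)); rep("down")
env.set_gripper(.0,20); rep("grip")
for y in (-50,-30,-14,0,20,50,70):
    env.line_to(W(27,y,35.5),feed=.06); o=rep(y)
    if np.hypot(*o["ft_force"][:2])>12: print("STOP");break
p,d=env.read_camera("scene");cv2.imwrite("pics/s2.png",cv2.resize(p[120:280,120:320],None,fx=3.5,fy=3.5))
E
```

```text
above 8.44 tcp [ 397.6 -384.6  140.8] F [0.  0.9 0.5] M [-0.07 -0.03  0.05] gap 70.1 gf 0.0
down 9.29 tcp [ 397.2 -383.5   36. ] F [0.4 0.6 0.5] M [-0.    0.   -0.05] gap 70.0 gf 0.0
grip 9.72 tcp [ 397.  -383.1   36.4] F [-0.9  0.3  6.1] M [ 0.04  0.18 -0.01] gap 31.9 gf 19.6
-50 10.21 tcp [ 416.4 -375.3   36.4] F [0.2 0.1 5.7] M [0.01 0.09 0.06] gap 32.0 gf 19.6
-30 10.69 tcp [ 435.  -367.7   36.4] F [-0.2 -0.2  6.1] M [-0.    0.05  0.05] gap 31.5 gf 19.6
-14 11.11 tcp [ 449.7 -361.6   36.4] F [-0.5  0.6  6.7] M [-0.06  0.14  0.02] gap 31.9 gf 19.7
0 11.49 tcp [ 462.4 -356.5   36.4] F [-0.9 -1.2  5.7] M [-0.07  0.24  0.01] gap 31.9 gf 19.7
20 11.97 tcp [ 481.  -348.8   36.4] F [-1.5  0.8  6.2] M [-0.06  0.12 -0.01] gap 31.5 gf 19.7
50 12.62 tcp [ 508.5 -337.5   36.5] F [-1.6 -0.7  6.3] M [-0.08  0.28  0.05] gap 31.8 gf 19.7
70 13.11 tcp [ 527.5 -329.8   36.4] F [-0.9  0.   5.6] M [-0.04  0.15 -0.03] gap 31.8 gf 19.6
```

View pics/s2.png

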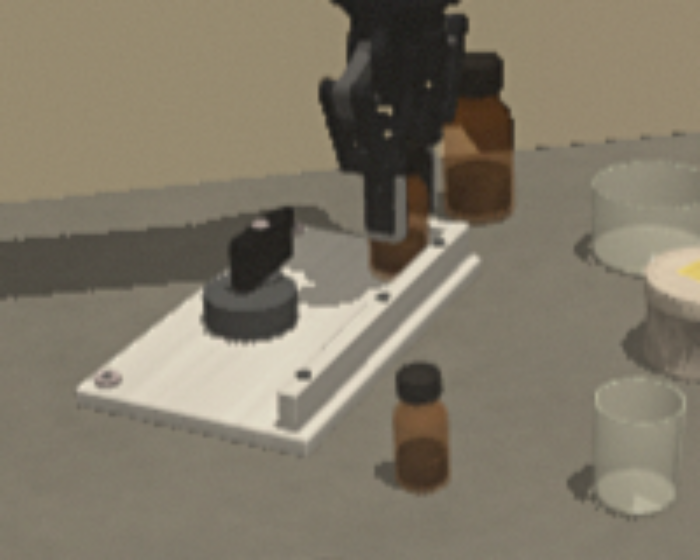

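The vial is upright in the grip at (400,235), past the disc, and nothing was touched on the way. Next I creep to the stop under force watch.

```bash
python3 - <<'E'
from h import *
b=np.array(env.observe()["ft_force"])[:2]@ey
y=74.
while y<82:
    env.line_to(W(27,y,35.5),feed=.03); env.pause(.1); o=env.observe(); f=np.array(o["ft_force"])[:2]@ey-b
    print(y,round(f,1),np.round((np.array(o["ee_pos"])[:2]-C)@ey*1000,1))
    if f<-6: break
    y+=.7
env.set_gripper(.070); rep("rel")
env.line_to(W(27,y,140),feed=.15)
env.goto([.42,-.53,.22],quat(22.28)); rep("clear")
p,d=env.read_camera("top");X=cloud("top",d)
T=np.stack([(X[...,:2]-C)@ex,(X[...,:2]-C)@ey],-1)*1000;Z=X[...,2]
H=T[(Z>.05)&(Z<.066)&(np.hypot(*(T-[-16,0]).transpose(2,0,1))<35)];m=H.mean(0);w=np.linalg.svd(H-m)[2][0];print("handle",m,np.degrees(np.arctan2(-w[0],w[1])))
V=T[(Z>.074)&(Z<.095)&(np.hypot(*(T-[27,78]).transpose(2,0,1))<25)];print("cap",len(V),V.mean(0),(V.min(0)+V.max(0))/2)
cv2.imwrite("pics/crop3.png",cv2.resize(p[165:285,185:325],None,fx=5,fy=5,interpolation=cv2.INTER_CUBIC))
E
```

```text
74.0 -3.9 72.7
74.7 -3.3 72.8
75.4 -4.5 73.0
76.10000000000001 -4.5 73.4
76.80000000000001 -4.2 74.1
77.50000000000001 -4.5 74.7
78.20000000000002 -4.2 75.5
78.90000000000002 -4.7 76.2
79.60000000000002 -4.5 76.8
80.30000000000003 -4.5 77.7
81.00000000000003 -4.3 78.4
81.70000000000003 -3.9 79.0
rel 17.85 tcp [ 537.6 -324.5   35.3] F [-0.4 -0.2 -0.2] M [-0.    0.05 -0.04] gap 69.4 gf 0.0
clear 19.68 tcp [ 421.5 -527.4  219. ] F [-0.1  0.2 -0.4] M [ 0.02 -0.03 -0.02] gap 70.1 gf 0.0
handle [-16.29799481   0.53802444] 179.41000687025962
cap 117 [27.25910073 78.91149642] [27.18500348 79.38159744]
```

View pics/crop3.png

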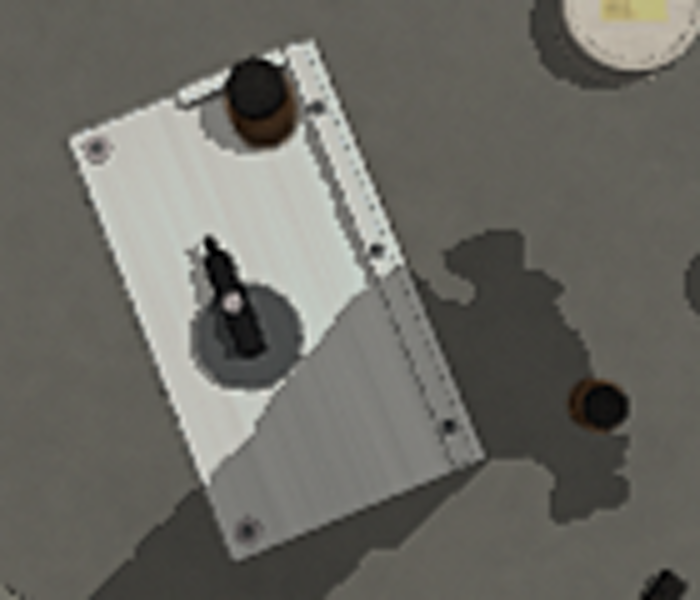

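The vial stands at the stop and the handle is unchanged. The creep force was odd, so I check uprightness and seating once.

```bash
python3 - <<'E'
from h import *
p,d=env.read_camera("top");X=cloud("top",d)
T=np.stack([(X[...,:2]-C)@ex,(X[...,:2]-C)@ey],-1)*1000;Z=X[...,2]*1000
q=(Z>78)&(Z<95)&(np.hypot(*(T-[27,78]).transpose(2,0,1))<25)
A=np.c_[T[q],np.ones(q.sum())];print("cap plane",np.linalg.lstsq(A,Z[q],rcond=None)[0],np.median(Z[q]),np.ptp(Z[q]))
p,d=env.read_camera("scene");X=cloud("scene",d);T=np.stack([(X[...,:2]-C)@ex,(X[...,:2]-C)@ey],-1)*1000;Z=X[...,2]*1000
for lo,hi in((33,40),(40,50),(75,90)):
    q=(Z>lo)&(Z<hi)&(np.hypot(*(T-[27,78]).transpose(2,0,1))<24);t=T[q]
    if len(t)<8:print(lo,len(t));continue
    s=np.linalg.lstsq(np.c_[2*t,np.ones(len(t))],(t**2).sum(1),rcond=None)[0];print(lo,len(t),"c",s[:2],"r",np.sqrt(s[2]+s[0]**2+s[1]**2),"y range",t[:,1].min(),t[:,1].max())
cv2.imwrite("pics/s4.png",cv2.resize(p[120:260,140:320],None,fx=4,fy=4,interpolation=cv2.INTER_CUBIC))
E
```

```text
cap plane [ 1.83306502e-02 -7.40829943e-03  8.33339970e+01] 83.44987661168193 7.53874360930935
33 66 c [27.27010974 77.93331588] r 15.627809979395229 y range 60.755563382688116 84.8197133199385
40 86 c [27.35152913 77.86143601] r 15.291141935316439 y range 59.92907058687227 86.90439076573828
75 100 c [28.16454263 77.37937978] r 9.688137246891328 y range 65.07133438043323 88.84699926897024
```

View pics/s4.png

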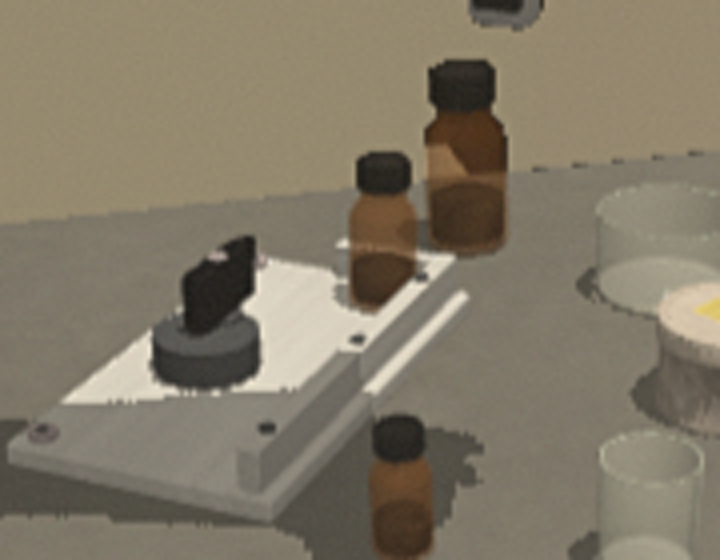

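The vial is upright at (382,235). The steady 4.5 N may have been the front finger pushing the big bottle behind the stop, so I compare its position before and after.

```bash
python3 - <<'E'
from h import *
p1,d1=env.read_camera("top");f=np.load("pics/top0.npz")
for d in(f["d"],d1):
    X=cloud("top",d);T=np.stack([(X[...,:2]-C)@ex,(X[...,:2]-C)@ey],-1)*1000;Z=X[...,2]*1000
    q=np.zeros(Z.shape,bool);q[120:172,205:236]=1
    h=q&(Z>20);zm=np.percentile(Z[h],95);c=q&(Z>zm-6);print("bigtop z",zm,T[c].mean(0),c.sum(),"body ymin",np.percentile(T[q&(Z>35)&(Z<zm-15)],1,0))
    s=(Z>26)&(Z<30)&(T[...,1]>88)&(T[...,1]<112)&(T[...,0]<14)&(T[...,0]>-25);print("stop y",s.sum(),np.percentile(T[s][:,1],[3,97]))
    e=(Z>6)&(Z<14)&(np.abs(T[...,0]+40)<12);print("plate y",np.percentile(T[e][:,1],[.3,99.7]))
E
```

```text
bigtop z 98.34027160030914 [ 25.3657447  172.66843555] 192 body ymin [  6.70698398 158.39408241]
stop y 22 [ 94.62516573 101.17555612]
plate y [-104.99194902  328.81664321]
bigtop z 98.35516106823867 [ 25.3371481  170.81631917] 194 body ymin [  6.70329801 158.62674036]
stop y 27 [ 94.31479203 101.86000579]
plate y [-104.71576932  329.69430713]
```

```bash
python3 -c "
from plant import env
print(env.observe()['time'],env.job_done())"
```

```text
the job is handed in; nothing more can be done
19.8833 None
```

I handed the job in at 19.9 s: the eccentric's handle was set parallel to the fence (within about 1°) first, then the middle vial was slid through the gap; it stands upright at y ≈ 78–79 mm in two camera views, within about 1 mm of the end stop, but the creep force stayed near 4.5 N without a clear rise, so firm contact is inferred from position.

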